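# Snap the filter-bay cover back onto the analyser

### The job

Refit the loose cover plate on the bench analyser: lay it over the opening in the sloping front and press it home until both ends have snapped down and its flange sits flat on the face all round. Then let go, leaving the tip box, wipes canister and tube rack standing where they are.

Things in the scene. Friction and masses are not known exactly. Their poses are not given: they have to be found in the camera images.
- cover: Loose grey plastic cover plate, ~0.22 kg, right way up on the bench. Origin: centre of its underside; z out of its top, y along its long side. Flange 90 (x) x 144 (y) x 5 mm, z 24 to 29. Central rib to grip: 60 mm along x, 14 thick in y, z 29 to 53. Below the flange a skirt 66 (x) x 115 (y) x 24 mm deep, bevelled below, a snap lip at each y end. Same after a half turn.
- seat: Opening in the analyser's sloping front. Origin: its centre, on the face; x up the slope, y across, z square out of the face (30 deg from vertical). Opening 70 (x) x 120 (y) x 28 mm deep, in a face 160 x 220 mm, with a spring ball catch at each y end, about 10 N to pass. A cover just laid in stands 11 mm proud. Home: cover y along seat y, cover origin at z = -24 mm, flange on the face.
- analyser: White bench analyser, fixed. Origin on the bench straight below the seat origin, which is 90 mm up. Front edge 69 mm before the origin (-x) and 50 mm high, sloping up to 130 mm high at 69 mm behind it; flat-topped from there to 155 mm behind it; 220 mm wide. Its front faces away from the robot.
- corner0 (a point): Corner of the cover flange's underside at x = -42, y = -69, z = 24 mm in the cover's frame.
- corner1 (a point): Corner of the cover flange's underside at x = -42, y = +69, z = 24 mm in the cover's frame.
- corner2 (a point): Corner of the cover flange's underside at x = +42, y = -69, z = 24 mm in the cover's frame.
- corner3 (a point): Corner of the cover flange's underside at x = +42, y = +69, z = 24 mm in the cover's frame.
- tip_box: Bystander: box of pipette tips, 85 x 122 x 73 mm (x, y, z), origin centre of underside.
- wipes: Bystander: round wipes canister, 90 mm across, 170 mm tall, origin centre of underside.
- tube_rack: Bystander: tube rack 70 x 160 mm, 82 mm tall with tubes, origin centre of underside.
Not all that is in view belongs to the job. What is shaped like the cover but brown or purple is not meant.

How it is judged:
At the end, for the whole second after the job is handed in: The cover is home in the opening: all four flange corners within 2 mm of the sloping face, centred within 5 mm, its long side along the opening's within 0.08 rad, and at rest (z of each of corner0, corner1, corner2, corner3 in the frame of seat below 0.002 m and z of cover in the frame of seat above -0.028 m and x of cover in the frame of seat between -0.005 and 0.005 m and y of cover in the frame of seat between -0.005 and 0.005 m and angle between the y axis of cover and the y axis of seat, either way round below 0.08 rad and linear speed of cover below 0.01 m/s and angular speed of cover below 0.05 rad/s); the robot touches nothing.
It fails at once if the pipette tip box is pushed more than 30 mm or tipped over (distance of tip_box from where it was at the start of the episode above 0.03 m or angle between tip_box's own z axis and vertical above 0.4 rad).
It fails at once if the wipes canister is pushed more than 30 mm or tipped over (distance of wipes from where it was at the start of the episode above 0.03 m or angle between wipes's own z axis and vertical above 0.4 rad).
It fails at once if the tube rack is pushed more than 30 mm or tipped over (distance of tube_rack from where it was at the start of the episode above 0.03 m or angle between tube_rack's own z axis and vertical above 0.4 rad).
It also fails if it takes over 54 s, if anything falls off the work surface, if the arm or the gripper's body presses on something with over 40 N, if the wrist force passes 120 N, or if a joint passes its speed limit or range.

### The arm

A 7-joint arm with a two-finger parallel gripper is mounted at the origin on the work surface. World frame = base frame: x ahead of the robot, y to its left, z up, the work surface at z = 0. Lengths are in m, angles in rad, forces in N, time in s.
With the tool pointing down it reaches from about 0.35 to 0.9 m from the base axis. Payload 8.1 kg.
Tool frame: the origin (TCP) lies at the very end of the fingers, on their centre line; the grasp point (between the pads) lies 19 mm behind it; z points along the fingers, y is the direction in which the jaws open and shut (so a half turn about z gives the same grasp; the last joint's range is limited). The gripper opens to 92 mm and grips with 3 to 60 N. Pads are 19 mm wide; open, the fingers measure 130 mm over their backs; the gripper's body (75 mm by 190 mm) begins 47 mm behind the grasp point.
Start: joints at [-1.306, 0.434, 0.025, 1.573, -0.012, 1.134, -0.075], TCP at [0.225, 0.583, 0.204] pointing down, gripper open.
Joint ranges: [-2.62, 2.62], [-0.44, 2.09], [-1.27, 1.32], [0.08, 2.57], [-1.32, 4.46], [0.12, 2], [-2.74, 2.74]. Speed limits (rad/s): [2.22, 2.22, 3.01, 3.01, 3.14, 3.14, 3.14].

### API

Orientations are given as [roll, pitch, yaw] about the fixed x, y, z axes, in that order (R = Rz(yaw) Ry(pitch) Rx(roll)).
In Python, from plant import bot gives the robot as it stands. The module is installed in compiled form; this text tells all that it offers.
- The arm moves only by the shell command python3 -m creep 'ROWS'. ROWS is JSON, a list of rows, each a list of 7 numbers: the turn, a rotation vector about the tool's x, y, z in rad, then the shift along the tool's x, y, z in m, then the opening, from 0 (shut) to 1 (fully open). A call has 1 to 12 rows; each row shifts and turns the commanded pose from where the row before left it, along the tool's axes as they then stand; what a row does not reach is not made up. A row lasts 1/12 s, in which the tool goes at most 41.7 mm and 7.16 degrees, less where a joint would pass 70% of its speed; a pose out of reach is approached as far as the arm can. A call is refused whole if a number of a shift passes 0.0417 or a number of a turn 0.125, either way. A call with a gripper value outside its range is refused whole. The fingers move at their own pace and stop on an object; the grip force is fixed at half the most. Time passes only in rows, so rows that do not move let the fingers close. It gives the time, the measured TCP pose, the force and the opening at its end, in the units of the state.
- bot.sense(): the state, without advancing time (a new reading comes with each control period).
- bot.snapshot(name): name is "scene" or "top"; returns (picture, depth): 420x560x3 uint8, red, green, blue; 420x560 float32, m along the optical axis (not along the pixel's ray), 0 where there is no reading.
- bot.get_calibration(name): a dict with "camera_matrix" (3x3 intrinsics, pixels), "k1" (the pictures are not rectified: a ray, as slopes to the right and down, at radius r is drawn at 1 + k1 r^2 times it, then the intrinsics apply), "T" (4x4, takes a point from camera to world coordinates). Camera axes: x right, y down, z forward; pixel columns grow to the right and rows downward; lengths in m; the calibration is good to about 2 mm. A picture is of the moment at which its call begins. get_calibration takes no time and is no camera call.
- bot.job_done(): hands the job in, once; it reports no verdict.
The state is a dict: "t": time; "qpos": joint angles; "joint_vel": joint speeds; "tau": joint torques, N m; "ee_pos": TCP position; "tool_rot": TCP orientation; "force": force on the tool from outside, world axes, zero at the start; "torque": the same for the moment, N m; "finger_gap": opening from 0.0 (shut) to 1.0 (fully open).
Only numpy, scipy, OpenCV 4.12 (cv2) and the standard library are available. Lean on these libraries where they do the work, as an engineer would, in place of code of your own. Each camera call takes 0.05 s, during which the arm holds its last target. There are 200 camera calls.

## Working session

There is one attempt and no reset: what is moved stays moved. The work goes in short steps, Python scripts to look and compute and a shell command to move; the robot and the scene stay as the last step left them, time stands still between calls to the robot, and variables do not carry over. Pictures are saved under pics/ and viewed, about 8 in all and at most 12, crops included, and the job is handed in when it is done.

```bash
mkdir -p pics; cat > h.py <<'E'
import numpy as np, cv2
from plant import bot
def cal(n):
    c=bot.get_calibration(n); return np.array(c["camera_matrix"]),c["k1"],np.array(c["T"])
def snap(n,tag):
    p,d=bot.snapshot(n); cv2.imwrite(f"pics/{tag}.png",p[:,:,::-1]); np.savez(f"pics/{tag}.npz",p=p,d=d); return p,d
def slopes(n,uv):
    K,k1,T=cal(n); uv=np.asarray(uv,float).reshape(-1,1,2)
    return cv2.undistortPoints(uv,K,np.array([k1,0,0,0.])).reshape(-1,2)
def pts(n,uv,d):  # depth-based
    s=slopes(n,uv); T=cal(n)[2]; P=np.c_[s,np.ones(len(s))]*np.asarray(d).reshape(-1,1)
    return P@T[:3,:3].T+T[:3,3]
def plane(n,uv,z):
    s=slopes(n,uv); T=cal(n)[2]; r=np.c_[s,np.ones(len(s))]@T[:3,:3].T
    return T[:3,3]+r*((z-T[2,3])/r[:,2:])
E
python3 - <<'E'
from h import *
for n in("scene","top"):
    snap(n,n+"0"); K,k,T=cal(n); print(n,K.round(1).tolist(),k,T.round(3).tolist())
a=cv2.imread("pics/scene0.png");b=cv2.imread("pics/top0.png")
s=bot.sense();print({k:np.round(v,3) for k,v in s.items()})
E
```

```text
scene [[435.8, 0.0, 281.9], [0.0, 435.8, 216.2], [0.0, 0.0, 1.0]] -0.08086989293695432 [[0.011, 0.799, -0.601, 1.217], [1.0, -0.006, 0.009, 0.096], [0.004, -0.601, -0.799, 1.025], [0.0, 0.0, 0.0, 1.0]]
top [[446.0, 0.0, 274.2], [0.0, 446.0, 213.1], [0.0, 0.0, 1.0]] -0.00026525894727339545 [[0.006, -0.988, 0.154, 0.315], [-1.0, -0.007, -0.007, 0.084], [0.008, -0.154, -0.988, 1.324], [0.0, 0.0, 0.0, 1.0]]
{'t': np.float64(0.1), 'qpos': array([-1.306,  0.435,  0.025,  1.574, -0.012,  1.134, -0.075]), 'joint_vel': array([-0.   , -0.002,  0.002, -0.004, -0.001,  0.001,  0.001]), 'tau': array([ 3.0000e-03, -6.6914e+01,  9.8800e-01, -3.1515e+01, -6.0000e-02,
        3.7000e-02,  0.0000e+00]), 'ee_pos': array([0.225, 0.583, 0.203]), 'tool_rot': array([-3.14 ,  0.   ,  2.774]), 'force': array([ 0.052, -0.869,  0.296]), 'torque': array([-0.066, -0.003, -0.012]), 'finger_gap': np.float64(1.003)}
```

View pics/scene0.png

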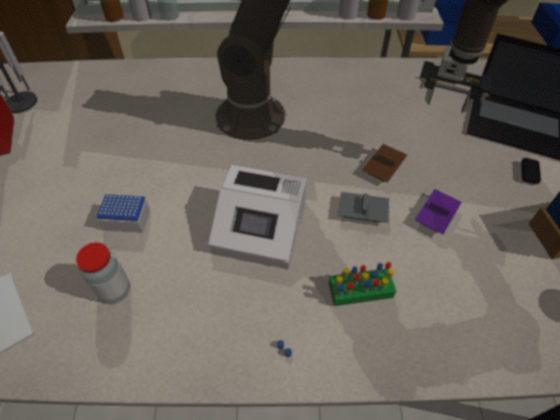

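View pics/top0.png

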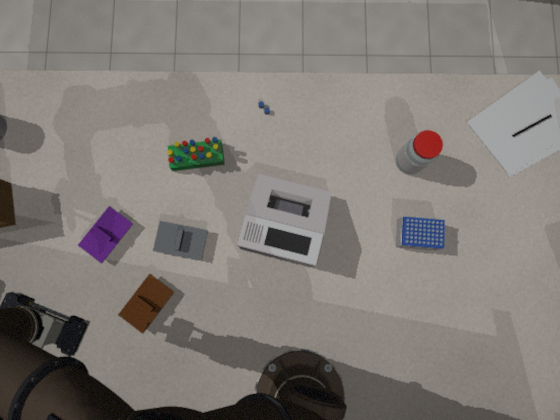

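Scene view: the cover lies at (363,207), the analyser at (258,215) with its opening at (255,222), the tube rack at (362,285), the tip box at (122,210) and the canister at (103,272). In the top view the cover is at (181,240) and the opening at (289,205). The brown and purple decoys are well apart from the cover.

```bash
cat > m.py <<'E'
from h import *
def cloud(n,tag):
    z=np.load(f"pics/{tag}.npz"); d=z["d"]; v,u=np.nonzero(d>0)
    return z["p"],np.c_[u,v],pts(n,np.c_[u,v],d[v,u])
if __name__=="__main__":
  for n,c,a in(("scene",(363,207),(255,222)),("top",(181,240),(289,205))):
    p,uv,P=cloud(n,n+"0"); hsv=cv2.cvtColor(p,cv2.COLOR_RGB2HSV)
    near=np.linalg.norm(uv-c,axis=1)<45
    bench=P[near&(P[:,2]<.012)][:,2]; print(n,"bench z",np.median(bench).round(4))
    m=near&(P[:,2]>.02)&(P[:,2]<.036)&(np.linalg.norm(P[:,:2]-np.median(P[near&(P[:,2]>.02)],0)[:2],axis=1)<.1)
    print(" flange",m.sum(),np.median(P[m],0).round(4),cv2.minAreaRect(P[m][:,:2].astype(np.float32)))
    r=near&(P[:,2]>.042)&(P[:,2]<.07)
    print(" rib",r.sum(),P[r].mean(0).round(4),cv2.minAreaRect(P[r][:,:2].astype(np.float32)), P[r][:,2].max())
    w=(np.linalg.norm(uv-a,axis=1)<75)
    wh=w&(P[:,2]>.04)&(P[:,2]<.15)
    Q=P[wh]; best=None; rng=np.random.default_rng(0)
    for _ in range(400):
        t=Q[rng.choice(len(Q),3,False)]; nn=np.cross(t[1]-t[0],t[2]-t[0]); l=np.linalg.norm(nn)
        if l<1e-5: continue
        nn/=l; nn*=np.sign(nn[2])
        if not .8<nn[2]<.92: continue
        i=abs((Q-t[0])@nn)<.002
        if best is None or i.sum()>best.sum(): best=i
    F=Q[best]; c0=F.mean(0); nn=np.linalg.svd(F-c0)[2][2]; nn*=np.sign(nn[2])
    print(" face",len(F),"n",nn.round(4),"tilt",np.degrees(np.arccos(nn[2])).round(2),"yaw",np.degrees(np.arctan2(nn[1],nn[0])).round(2))
    ex=np.array([0,0,1])-nn[2]*nn; ex/=np.linalg.norm(ex); ey=np.cross(nn,ex)
    f2=np.c_[(F-c0)@ex,(F-c0)@ey]
    rc=cv2.minAreaRect(f2.astype(np.float32)); print(" facerect",rc,"centre",(c0+ex*rc[0][0]+ey*rc[0][1]).round(4))
    # hole by depth below plane
    H=P[w]; k=(H-c0)@nn; g=np.c_[(H-c0)@ex,(H-c0)@ey]
    h=(k<-.008)&(abs(g-np.array(rc[0])).max(1)<.065)
    rh=cv2.minAreaRect(g[h].astype(np.float32)); print(" hole",h.sum(),rh,"centre",(c0+ex*rh[0][0]+ey*rh[0][1]).round(4), "depth",np.median(k[h]))
  im=cv2.imread("pics/scene0.png"); A=cv2.resize(im[160:270,200:400],None,fx=4,fy=4,interpolation=2); cv2.imwrite("pics/c0.png",A)
E
python3 m.py
```

```text
scene bench z 0.0004
 flange 1119 [0.4378 0.3437 0.0292] ((0.4333341419696808, 0.347772479057312), (0.14508837461471558, 0.09528512507677078), 79.27173614501953)
 rib 92 [0.4384 0.346  0.0524] ((0.4354480504989624, 0.34693387150764465), (0.013848546892404556, 0.05994458124041557), 80.3768539428711) 0.05837139363443222
 face 2497 n [ 0.4848 -0.1167  0.8668] tilt 29.91 yaw -13.53
 facerect ((0.00337788462638855, 0.0026791244745254517), (0.22104236483573914, 0.17408634722232819), 89.6769027709961) centre [0.5286 0.0329 0.0937]
 hole 1132 ((-0.0027801990509033203, 0.004520181566476822), (0.118831567466259, 0.06921232491731644), 89.6953125) centre [0.5333 0.0299 0.0906] depth -0.026896471149735757
top bench z 0.0007
 flange 1392 [0.434  0.343  0.0297] ((0.4355260729789734, 0.3481600284576416), (0.1443733125925064, 0.09032758325338364), 79.5654067993164)
 rib 117 [0.4346 0.3469 0.0529] ((0.4351319670677185, 0.348092257976532), (0.014973970130085945, 0.05982257053256035), 79.25971221923828) 0.060186809567873256
 face 1823 n [ 0.4725 -0.1208  0.873 ] tilt 29.19 yaw -14.35
 facerect ((-0.005469456315040588, -0.0027471929788589478), (0.17783372104167938, 0.22029510140419006), 0.35883283615112305) centre [0.5286 0.0346 0.0958]
 hole 733 ((-0.02653329260647297, -0.002948891371488571), (0.05663143843412399, 0.12017782032489777), 0.6913591623306274) centre [0.5465 0.0302 0.0856] depth -0.02656293343339851
```

View pics/c0.png

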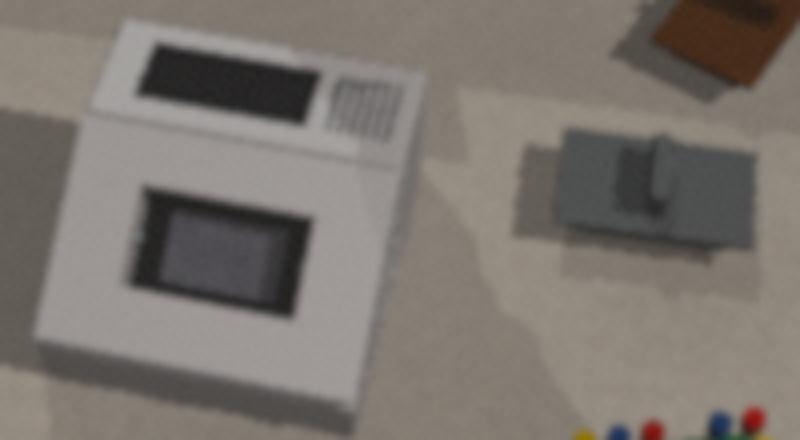

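The cover centre comes out at about (0.435, 0.348), flange top at 29 mm and long side at 79.4°. The sizes match (144×90 flange, rib top at 53 mm). The seat is at about (0.533, 0.030, 0.090), tilted 30° with yaw about −13.9°, and the hole measures 119×69. Next I move above the cover.

```bash
cat > go.py <<'E'
import sys
from h import *
from scipy.spatial.transform import Rotation as R
def rem(p,Rt):  # remaining shift and turn in the tool axes
    s=bot.sense(); Rc=R.from_euler("xyz",s["tool_rot"])
    print("t",round(float(s["t"]),2),"pos",np.round(s["ee_pos"],4),"rot",np.round(s["tool_rot"],4),"F",np.round(s["force"],1),"gap",round(float(s["finger_gap"]),3))
    print(" shift(tool now)",Rc.inv().apply(np.array(p)-s["ee_pos"]).round(4)," turn",(Rc.inv()*Rt).as_rotvec().round(4)," shift after turn",Rt.inv().apply(np.array(p)-s["ee_pos"]).round(4))
def down(yaw): return R.from_euler("xyz",[np.pi,0,np.radians(yaw)])
E
python3 -m creep '[[0,0,0,-0.028,-0.0144,0.003,1],[0,0,0,-0.028,-0.0144,0.003,1],[0,0,0,-0.028,-0.0144,0.003,1],[0,0,0,-0.028,-0.0144,0.003,1],[0,0,0,-0.028,-0.0144,0.003,1],[0,0,0,-0.028,-0.0144,0.003,1],[0,0,0,-0.028,-0.0144,0.003,1],[0,0,0,-0.028,-0.0144,0.003,1],[0,0,0,-0.028,-0.0144,0.003,1],[0,0,0,-0.028,-0.0144,0.003,1],[0,0,-0.092,0,0,0,1],[0,0,-0.092,0,0,0,1]]'
python3 -m creep '[[0,0,0,0,0,0,1],[0,0,0,0,0,0,1]]'
python3 - <<'E'
from go import *
rem([.4352,.3477,.032],down(169.4))
snap("scene","s1");snap("top","t1")
E
python3 - <<'E'
import cv2
a=cv2.imread("pics/s1.png")[130:270,280:460];b=cv2.imread("pics/t1.png")[170:310,100:280]
import numpy as np
cv2.imwrite("pics/c1.png",cv2.resize(np.hstack([a,b]),None,fx=2.2,fy=2.2,interpolation=2))
E
```

```text
t: 1.1
ee_pos: [0.4357, 0.3455, 0.1735]
tool_rot: [-3.14, 0.0, 2.957]
force: [-0.8, 0.6, -1.3]
finger_gap: 1.0
t: 1.27
ee_pos: [0.434, 0.3481, 0.1738]
tool_rot: [-3.141, -0.001, 2.955]
force: [-0.6, 0.6, -1.0]
finger_gap: 0.999
t 1.27 pos [0.434  0.3481 0.1738] rot [-3.1414e+00 -5.0000e-04  2.9549e+00] F [-0.6  0.6 -1. ] gap 0.999
 shift(tool now) [-1.300e-03 -1.000e-04  1.418e-01]  turn [-0.0002 -0.0005 -0.0016]  shift after turn [-0.0012 -0.0002  0.1418]
```

View pics/c1.png

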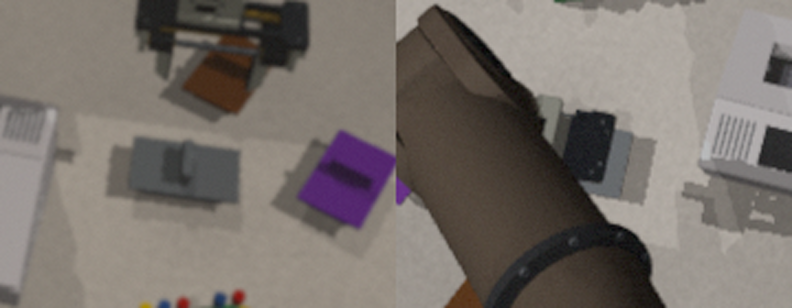

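Fingers hang over the cover, jaws across the rib (left panel shows cover at scene ~(322,206)); descending and gripping.

```bash
python3 -m creep '[[0,0,0,-0.0012,0,0.02,1],[0,0,0,0,0,0.02,1],[0,0,0,0,0,0.02,1],[0,0,0,0,0,0.02,1],[0,0,0,0,0,0.02,1],[0,0,0,0,0,0.02,1],[0,0,0,0,0,0.008,1],[0,0,0,0,0,0.007,1],[0,0,0,0,0,0.006,1],[0,0,0,0,0,0,1]]'
python3 -m creep '[[0,0,0,0,0,0,0],[0,0,0,0,0,0,0],[0,0,0,0,0,0,0],[0,0,0,0,0,0,0],[0,0,0,0,0,0,0],[0,0,0,0,0,0,0],[0,0,0,0,0,0,0],[0,0,0,0,0,0,0]]'
```

```text
t: 2.2
ee_pos: [0.4352, 0.348, 0.0326]
tool_rot: [-3.141, -0.0, 2.958]
force: [0.1, 0.8, 0.9]
finger_gap: 0.999
t: 2.87
ee_pos: [0.4354, 0.3479, 0.0331]
tool_rot: [3.142, 0.0, 2.958]
force: [0.5, -0.7, -0.0]
finger_gap: 0.471
```

```bash
python3 -m creep '[[0,0,0,0,0,0,0],[0,0,0,0,0,0,0],[0,0,0,0,0,0,0],[0,0,0,0,0,0,0],[0,0,0,0,0,0,0],[0,0,0,0,0,0,0],[0,0,0,0,0,0,0],[0,0,0,0,0,0,0]]'
python3 -m creep '[[0,0,0,0,0,-0.01,0],[0,0,0,0,0,-0.03,0],[0,0,0,0,0,-0.03,0],[0,0,0,0,0,-0.03,0],[0,0,0,0,0,-0.03,0],[0,0,0,0,0,-0.03,0],[0,0,0,0,0,-0.01,0],[0,0,0,0,0,0,0]]'
python3 - <<'E'
from go import *
yaw=np.radians(-13.9)
sz=np.array([.5*np.cos(yaw),.5*np.sin(yaw),.8660]); sx=np.array([-.866*np.cos(yaw),-.866*np.sin(yaw),.5]); sy=np.cross(sz,sx)
O=np.array([.5333,.0300,.0900])
# tool: z=-sz, y=-sy (world +y side), x=y×z
Rt=R.from_matrix(np.c_[np.cross(-sy,-sz),-sy,-sz])
print("tool axes",Rt.as_matrix().round(3).tolist(),"euler",Rt.as_euler("xyz"))
tcpz=.009 # TCP above flange underside
for h in (.10,.03,.011,0): 
    print(h); rem(O+sz*(h+tcpz),Rt)
snap("scene","s2")
a=cv2.imread("pics/s2.png")[90:270,240:460]; cv2.imwrite("pics/c2.png",cv2.resize(a,None,fx=3,fy=3,interpolation=2))
E
```

```text
t: 3.53
ee_pos: [0.4354, 0.3479, 0.033]
tool_rot: [3.142, 0.0, 2.958]
force: [0.4, -0.2, -0.5]
finger_gap: 0.005
t: 4.2
ee_pos: [0.4368, 0.3491, 0.2069]
tool_rot: [3.136, 0.004, 2.958]
force: [0.1, 0.5, -0.8]
finger_gap: 0.008
tool axes [[-0.841, 0.24, -0.485], [0.208, 0.971, 0.12], [0.5, 0.0, -0.866]] euler [ 3.14159265 -0.52361148  2.89899189]
0.1
t 4.2 pos [0.4368 0.3491 0.2069] rot [3.1365 0.0035 2.9576] F [ 0.1  0.5 -0.8] gap 0.008
 shift(tool now) [-0.2076 -0.2994  0.0217]  turn [-0.0102  0.5268  0.0586]  shift after turn [-0.206  -0.2866 -0.0929]
0.03
t 4.2 pos [0.4368 0.3491 0.2069] rot [3.1365 0.0035 2.9576] F [ 0.1  0.5 -0.8] gap 0.008
 shift(tool now) [-0.1724 -0.2977  0.0822]  turn [-0.0102  0.5268  0.0586]  shift after turn [-0.206  -0.2866 -0.0229]
0.011
t 4.2 pos [0.4368 0.3491 0.2069] rot [3.1365 0.0035 2.9576] F [ 0.1  0.5 -0.8] gap 0.008
 shift(tool now) [-0.1629 -0.2972  0.0986]  turn [-0.0102  0.5268  0.0586]  shift after turn [-0.206  -0.2866 -0.0039]
0
t 4.2 pos [0.4368 0.3491 0.2069] rot [3.1365 0.0035 2.9576] F [ 0.1  0.5 -0.8] gap 0.008
 shift(tool now) [-0.1574 -0.2969  0.1081]  turn [-0.0102  0.5268  0.0586]  shift after turn [-0.206  -0.2866  0.0071]
```

View pics/c2.png

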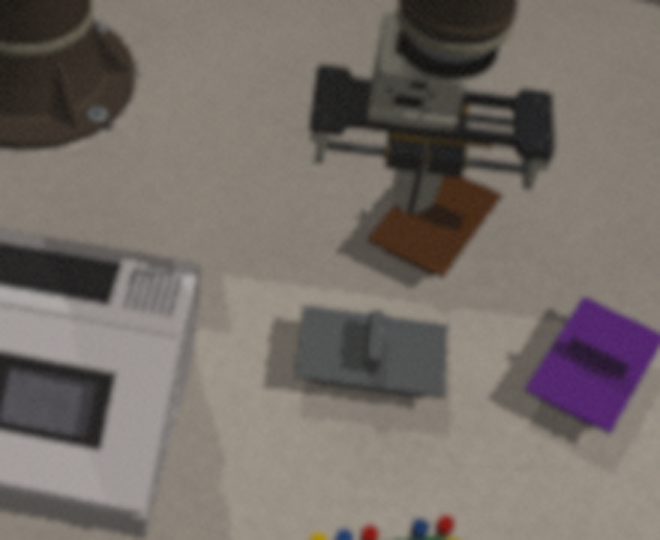

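The fingers shut fully on nothing: the gap is 0 and the cover is still on the bench. I'll check where the fingertips really are against the cameras.

```bash
python3 - <<'E'
from go import *
s=bot.sense(); 
for n in("scene","top"):
    K,k1,T=cal(n); Ti=np.linalg.inv(T)
    for nm,p in(("tcp",s["ee_pos"]),("rib",[.4352,.3477,.053])):
        c=Ti[:3,:3]@np.array(p)+Ti[:3,3]
        uv=cv2.projectPoints(c.reshape(1,3),np.zeros(3),np.zeros(3),K,np.array([k1,0,0,0.]))[0].ravel(); print(n,nm,uv.round(1), "c2 crop",(uv-[240,90])*3 if n=="scene" else "")
z=np.load("pics/s2.npz")
d=z["d"]; v,u=np.mgrid[120:175,340:425]; m=d[v,u]>0
P=pts("scene",np.c_[u[m],v[m]],d[v,u][m]); 
f=(P[:,2]>.1)
o=P[f]; o=o[np.argsort(o[:,2])][:60]; print("lowest pts above .1:",o[::6].round(3))
print(s)
E
```

```text
scene tcp [374.4 165.3] c2 crop [403.13690548 225.81755434]
scene rib [365.1 201.6] c2 crop [375.16269412 334.93068894]
top tcp [166.1 233.6] c2 crop 
top rib [178.7 239.7] c2 crop 
lowest pts above .1: [[0.443 0.345 0.231]
 [0.447 0.354 0.235]
 [0.445 0.358 0.238]
 [0.444 0.35  0.24 ]
 [0.442 0.333 0.242]
 [0.443 0.348 0.243]
 [0.446 0.354 0.245]
 [0.448 0.364 0.247]
 [0.441 0.334 0.248]
 [0.447 0.361 0.25 ]]
{'t': 4.25, 'qpos': array([-0.82439645,  0.32259123,  0.07162268,  1.74498945, -0.0259351 ,
        1.07171097,  0.64276546]), 'joint_vel': array([ 0.00042155,  0.03755004, -0.00511811,  0.04612928, -0.00161944,
       -0.0214592 , -0.00190815]), 'tau': array([ 4.20849142e-02, -5.94453084e+01,  1.35989897e+00, -3.20271385e+01,
       -8.17698310e-03,  4.18834370e-01, -1.11622049e-02]), 'ee_pos': array([0.43599331, 0.34841964, 0.20471325]), 'tool_rot': array([3.13894904e+00, 1.82725669e-03, 2.95767374e+00]), 'force': array([-0.38589531, -0.11284479, -1.0537131 ]), 'torque': array([-0.02045656, -0.02362656,  0.0165588 ]), 'finger_gap': 0.00631173645139074}
```

Both the depth points (lowest finger point at z≈0.23) and the picture put the fingertips about 25 mm above the reported TCP. That explains the miss, as they closed above the rib. I'll confirm by touching the rib top (53 mm) gently with shut fingers.

```bash
python3 -m creep '[[0,0,0,0,0,0.03,0],[0,0,0,0,0,0.03,0],[0,0,0,0,0,0.03,0],[0,0,0,0,0,0.03,0],[0,0,0,0,0,0.03,0],[0,0,0,0,0,0.01,0],[0,0,0,0,0,0.005,0],[0,0,0,0,0,0.003,0],[0,0,0,0,0,0,0],[0,0,0,0,0,0,0]]'
python3 -m creep '[[0,0,0,0,0,0.002,0],[0,0,0,0,0,0,0]]'
python3 - <<'E'
from go import *
snap("scene","s3"); print(bot.sense()["force"])
a=cv2.imread("pics/s3.png")[130:240,310:430]; cv2.imwrite("pics/c3.png",cv2.resize(a,None,fx=5,fy=5,interpolation=2))
E
```

```text
t: 5.08
ee_pos: [0.4361, 0.3486, 0.0363]
tool_rot: [3.14, 0.001, 2.958]
force: [0.8, 0.3, -0.1]
finger_gap: 0.006
t: 5.25
ee_pos: [0.4359, 0.3484, 0.0339]
tool_rot: [3.14, 0.001, 2.958]
force: [-0.1, 0.4, 0.4]
finger_gap: 0.003
[ 0.56271024  0.02375659 -0.23150629]
```

View pics/c3.png

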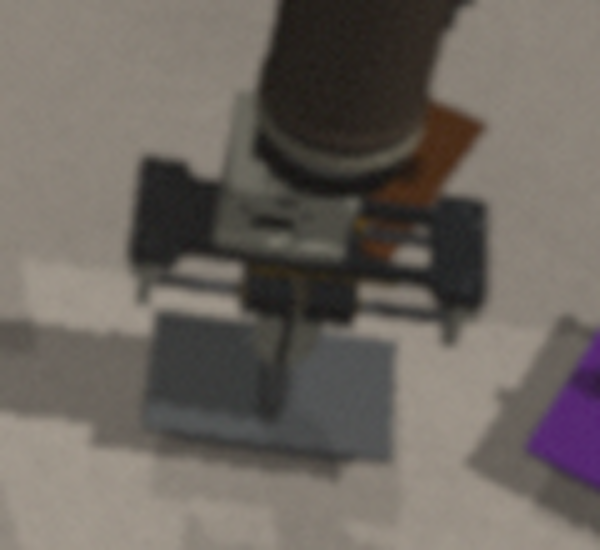

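The shut fingers stand over the rear part of the rib, at crop (280,345), with no contact yet. I keep lowering in small steps.

```bash
for i in 1 2 3 4; do python3 -m creep '[[0,0,0,0,0,0.002,0],[0,0,0,0,0,0,0]]' | grep -E "ee_pos|force"; done
```

```text
ee_pos: [0.4354, 0.348, 0.0311]
force: [-0.0, -0.5, 1.0]
ee_pos: [0.4356, 0.3481, 0.0306]
force: [-5.4, -3.8, 19.1]
ee_pos: [0.4356, 0.3481, 0.0303]
force: [-10.6, -8.8, 42.0]
ee_pos: [0.4357, 0.3482, 0.0302]
force: [-16.9, -13.6, 66.9]
```

Contact on the rib top comes at reported z≈0.031, so the real tips sit 22 mm behind the reported TCP. I lift, open, and go down to a reported 0.010.

```bash
python3 -m creep '[[0,0,0,0,0,-0.014,1],[0,0,0,0,0,-0.02,1],[0,0,0,0,0,0,1],[0,0,0,0,0,0,1],[0,0,0,0,0,0,1],[0,0,0,0,0,0,1],[0,0,0,0,0,0,1],[0,0,0,0,0,0,1],[0,0,0,0,0,0,1],[0,0,0,0,0,0,1]]'
python3 - <<'E'
from go import *
p,d=snap("scene","s4")
v,u=np.mgrid[140:240,310:430]; m=d[v,u]>0
P=pts("scene",np.c_[u[m],v[m]],d[v,u][m])
f=(P[:,2]>.024)&(P[:,2]<.036)&(abs(P[:,0]-.435)<.06)&(abs(P[:,1]-.348)<.1);print(f.sum(),cv2.minAreaRect(P[f][:,:2].astype(np.float32)))
f=(P[:,2]>.042)&(P[:,2]<.058)&(abs(P[:,0]-.435)<.05)&(abs(P[:,1]-.348)<.03);print(f.sum(),P[f].mean(0),cv2.minAreaRect(P[f][:,:2].astype(np.float32)))
rem([.4352,.3477,.010],down(169.4))
E
```

```text
t: 6.8
ee_pos: [0.4353, 0.3478, 0.0587]
tool_rot: [-3.141, -0.0, 2.958]
force: [-0.4, -1.0, 0.2]
finger_gap: 0.68
1103 ((0.43345800042152405, 0.34720325469970703), (0.14433325827121735, 0.09489718824625015), 80.46813201904297)
96 [0.43835927 0.34617673 0.05190831] ((0.4358225166797638, 0.3470361828804016), (0.014068590477108955, 0.06096555292606354), 80.08439636230469)
t 6.85 pos [0.4353 0.3478 0.0588] rot [-3.1412e+00 -3.0000e-04  2.9577e+00] F [ 0.  -0.2  0.4] gap 0.726
 shift(tool now) [ 0.0001 -0.0001  0.0488]  turn [-0.0004 -0.0003  0.0011]  shift after turn [ 0.0001 -0.0001  0.0488]
```

```bash
python3 -m creep '[[0,0,0,0,0,0.015,0.75],[0,0,0,0,0,0.015,0.75],[0,0,0,0,0,0.01,0.7],[0,0,0,0,0,0.005,0.6],[0,0,0,0,0,0.003,0.5],[0,0,0,0,0,0,0.4],[0,0,0,0,0,0,0]]'
python3 -m creep '[[0,0,0,0,0,0,0],[0,0,0,0,0,0,0],[0,0,0,0,0,0,0],[0,0,0,0,0,0,0],[0,0,0,0,0,0,0],[0,0,0,0,0,0,0],[0,0,0,0,0,0,0],[0,0,0,0,0,0,0]]'
```

```text
t: 7.43
ee_pos: [0.4357, 0.3481, 0.0114]
tool_rot: [3.141, 0.0, 2.958]
force: [-0.3, 0.3, 0.7]
finger_gap: 0.459
t: 8.1
ee_pos: [0.4356, 0.3481, 0.0113]
tool_rot: [3.141, 0.0, 2.958]
force: [-0.6, 0.0, 5.9]
finger_gap: 0.154
```

The gap is 14 mm, which matches the rib, so it is gripped. I lift and tilt.

```bash
python3 -m creep '[[0,0,0,0,0,0,0],[0,0,0,0,0,-0.01,0],[0,0,0,0,0,-0.03,0],[0,0,0,0,0,-0.03,0],[0,0,0,0,0,-0.03,0],[0,0,0,0,0,-0.03,0],[0,0,0,0,0,-0.03,0],[0,0,0,0,0,-0.02,0],[0,0,0,0,0,-0.01,0],[0,0,0,0,0,0,0]]'
python3 -m creep '[[-0.001,0.085,0.010,0,0,0,0],[-0.001,0.085,0.010,0,0,0,0],[-0.001,0.085,0.010,0,0,0,0],[-0.001,0.085,0.010,0,0,0,0],[-0.001,0.085,0.010,0,0,0,0],[0,0.085,0.010,0,0,0,0],[0,0,0,0,0,0,0],[0,0,0,0,0,0,0]]'
python3 - <<'E'
from go import *
snap("scene","s5")
yaw=np.radians(-13.9)
sz=np.array([.5*np.cos(yaw),.5*np.sin(yaw),.8660]); sx=np.array([-.866*np.cos(yaw),-.866*np.sin(yaw),.5]); sy=np.cross(sz,sx)
O=np.array([.5333,.0300,.0900]); Rt=R.from_matrix(np.c_[np.cross(-sy,-sz),-sy,-sz])
rem(O+sz*(.09+.009-.022),Rt)
a=cv2.imread("pics/s5.png")[90:270,200:440]; cv2.imwrite("pics/c5.png",cv2.resize(a,None,fx=3,fy=3,interpolation=2))
E
```

```text
t: 8.93
ee_pos: [0.4361, 0.3485, 0.2032]
tool_rot: [3.139, 0.002, 2.958]
force: [0.2, -0.0, -3.3]
finger_gap: 0.148
t: 9.6
ee_pos: [0.4358, 0.3465, 0.198]
tool_rot: [-3.126, -0.511, 2.889]
force: [-0.6, -0.1, -3.3]
finger_gap: 0.151
t 9.65 pos [0.435  0.3476 0.1993] rot [-3.1278 -0.5099  2.8923] F [-0.4  0.  -2. ] gap 0.15
 shift(tool now) [-0.2059 -0.2841 -0.0624]  turn [-0.0104  0.0137 -0.006 ]  shift after turn [-0.2033 -0.2847 -0.0682]
```

View pics/c5.png

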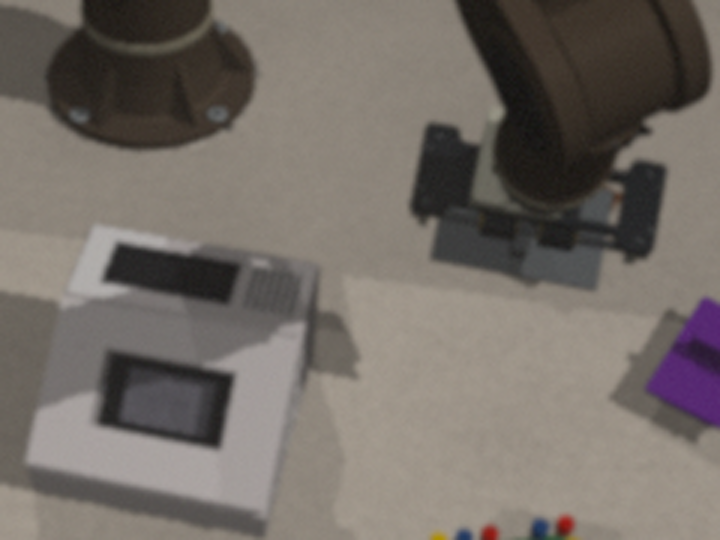

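The cover is held and tilted, its flange front edge running from crop (433,262) to (597,288). I carry it to a hover 90 mm off the face.

```bash
python3 -m creep '[[-0.0104,0.0137,-0.006,0,0,0,0],[0,0,0,0,0,-0.034,0],[0,0,0,-0.022,-0.0317,-0.007,0],[0,0,0,-0.022,-0.0317,-0.005,0],[0,0,0,-0.022,-0.0317,-0.004,0],[0,0,0,-0.022,-0.0317,-0.004,0],[0,0,0,-0.022,-0.0317,-0.004,0],[0,0,0,-0.022,-0.0317,-0.004,0],[0,0,0,-0.022,-0.0317,-0.003,0],[0,0,0,-0.022,-0.0317,-0.003,0],[0,0,0,-0.022,-0.0317,0,0],[0,0,0,0,0,0,0]]'
python3 -m creep '[[0,0,0,0,0,0,0],[0,0,0,0,0,0,0],[0,0,0,0,0,0,0]]'
cat > seat.py <<'E'
from go import *
yaw=np.radians(-13.9)
sz=np.array([.5*np.cos(yaw),.5*np.sin(yaw),.8660]); sx=np.array([-.866*np.cos(yaw),-.866*np.sin(yaw),.5]); sy=np.cross(sz,sx)
O=np.array([.5333,.0300,.0900]); Rt=R.from_matrix(np.c_[np.cross(-sy,-sz),-sy,-sz])
S=np.c_[sx,sy,sz]
E
python3 - <<'E'
from seat import *
rem(O+sz*(.09+.009-.022),Rt)
p,d=snap("scene","s6")
s=bot.sense(); print("tcp in seat",((s["ee_pos"]-O)@S).round(4))
v,u=np.mgrid[120:290,180:330]; m=d[v,u]>0
q=(pts("scene",np.c_[u[m],v[m]],d[v,u][m])-O)@S
for lo in range(-30,200,10):
    k=(q[:,2]*1000>lo)&(q[:,2]*1000<=lo+10)&(abs(q[:,0])<.1)&(abs(q[:,1])<.12)
    if k.sum()>10: print(lo,k.sum(),q[k].min(0).round(3),q[k].max(0).round(3))
a=cv2.imread("pics/s6.png")[80:290,160:400]; cv2.imwrite("pics/c6.png",cv2.resize(a,None,fx=2.8,fy=2.8,interpolation=2))
E
```

```text
t: 10.65
ee_pos: [0.5669, 0.0127, 0.1587]
tool_rot: [-3.136, -0.521, 2.889]
force: [-1.1, -1.9, -3.4]
finger_gap: 0.148
t: 10.9
ee_pos: [0.5663, 0.024, 0.1612]
tool_rot: [3.137, -0.523, 2.904]
force: [0.5, -0.5, -2.4]
finger_gap: 0.148
t 10.9 pos [0.5663 0.024  0.1612] rot [ 3.1369 -0.5226  2.9044] F [ 0.5 -0.5 -2.4] gap 0.148
 shift(tool now) [-0.0066 -0.0021  0.0014]  turn [0.002  0.001  0.0047]  shift after turn [-0.0066 -0.0021  0.0014]
tcp in seat [ 0.0065 -0.002   0.0784]
-30 262 [-0.1   -0.112 -0.03 ] [ 0.1    0.106 -0.02 ]
-20 333 [-0.093 -0.112 -0.02 ] [ 0.1    0.106 -0.01 ]
-10 1231 [-0.087 -0.112 -0.01 ] [ 0.1    0.109 -0.   ]
0 1469 [-0.081 -0.112  0.   ] [0.089 0.107 0.008]
90 529 [-0.037 -0.073  0.09 ] [0.053 0.071 0.1  ]
170 31 [-0.028 -0.081  0.171] [0.045 0.081 0.18 ]
180 217 [-0.028 -0.094  0.18 ] [0.045 0.078 0.19 ]
190 109 [-0.028 -0.095  0.19 ] [0.044 0.088 0.2  ]
```

View pics/c6.png

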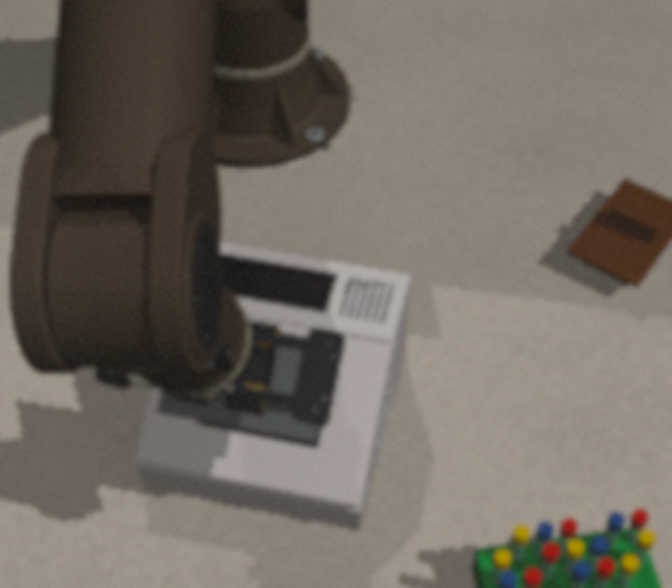

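The hovering flange spans seat x −37..+53 and y −73..+71 mm, so the tool offset lies along the tool axis and the cover is about 8 mm too far up-slope. I correct that and approach to about 25 mm.

```bash
python3 -m creep '[[0,0,0.004,-0.0075,-0.0015,0,0],[0,0,0,0,0,0.02,0],[0,0,0,0,0,0.02,0],[0,0,0,0,0,0.01,0],[0,0,0,0,0,0,0],[0,0,0,0,0,0,0],[0,0,0,0,0,0,0],[0,0,0,0,0,0,0]]'
cat > chk.py <<'E'
from seat import *
import sys
def chk(tag,n="scene",box=(180,330,120,290)):
    rem(O,Rt); p,d=snap(n,tag); s=bot.sense(); t=((s["ee_pos"]-O)@S); print("tcp in seat",t.round(4))
    v,u=np.mgrid[box[2]:box[3],box[0]:box[1]]; m=d[v,u]>0
    q=(pts(n,np.c_[u[m],v[m]],d[v,u][m])-O)@S
    zt=t[2]+.022-.004   # expected flange top
    k=(abs(q[:,2]-zt)<.006)&(abs(q[:,0])<.07)&(abs(q[:,1])<.09)
    if k.sum()>30:
        Q=q[k]; c=np.linalg.lstsq(np.c_[Q[:,:2],np.ones(len(Q))],Q[:,2],rcond=None)[0]
        print("flange n",k.sum(),"zmed",np.median(Q[:,2]).round(4),"exp",zt.round(4),"tilt dz/dx,dz/dy,c",c.round(4)); r=cv2.minAreaRect(Q[:,:2].astype(np.float32)); print(r, "x",np.percentile(Q[:,0],[.5,99.5]).round(4),"y",np.percentile(Q[:,1],[.5,99.5]).round(4))
    f=(abs(q[:,2])<.006)&(abs(q[:,0])<.085)&(abs(q[:,1])<.12)&((abs(q[:,0])>.055)|(abs(q[:,1])>.085))
    if f.sum()>50: Q=q[f]; print("face n",f.sum(),np.linalg.lstsq(np.c_[Q[:,:2],np.ones(len(Q))],Q[:,2],rcond=None)[0].round(4),"y",np.percentile(Q[:,1],[.5,99.5]).round(4))
E
python3 -c "
from chk import *
chk('s7')"
```

```text
t: 11.62
ee_pos: [0.5493, 0.0247, 0.1142]
tool_rot: [3.141, -0.522, 2.896]
force: [0.5, 0.0, -2.7]
finger_gap: 0.146
t 11.62 pos [0.5493 0.0247 0.1142] rot [ 3.1412 -0.5216  2.896 ] F [ 0.5  0.  -2.7] gap 0.146
 shift(tool now) [0.0025 0.0012 0.0293]  turn [ 0.0019  0.002  -0.0026]  shift after turn [0.0024 0.0013 0.0293]
tcp in seat [-0.0024  0.0014  0.0292]
flange n 464 zmed 0.0463 exp 0.0472 tilt dz/dx,dz/dy,c [0.0007 0.0026 0.0462]
((-0.0004838705062866211, 0.003150351345539093), (0.08990821242332458, 0.14408309757709503), 0.14878471195697784) x [-0.0454  0.0437] y [-0.0679  0.0728]
face n 1894 [0.0018 0.0002 0.0006] y [-0.112   0.1045]
```

```bash
python3 -m creep '[[0.002,0.002,-0.002,0.0005,0.0025,0,0],[0,0,0,0,0,0.005,0],[0,0,0,0,0,0.005,0],[0,0,0,0,0,0.003,0],[0,0,0,0,0,0,0],[0,0,0,0,0,0,0]]'
python3 -c "
from chk import *
chk('s8')"
python3 -m creep '[[0,0,0,0,0,0.002,0],[0,0,0,0,0,0.002,0],[0,0,0,0,0,0,0]]'
python3 -m creep '[[0,0,0,0,0,0.002,0],[0,0,0,0,0,0.002,0],[0,0,0,0,0,0,0]]'
```

```text
t: 12.17
ee_pos: [0.5417, 0.0289, 0.1021]
tool_rot: [-3.14, -0.526, 2.898]
force: [-0.6, -0.2, -3.2]
finger_gap: 0.151
t 12.17 pos [0.5417 0.0289 0.1021] rot [-3.1404 -0.5262  2.898 ] F [-0.6 -0.2 -3.2] gap 0.151
 shift(tool now) [ 0.0012 -0.0009  0.0147]  turn [-0.0007 -0.0026 -0.0009]  shift after turn [ 0.0012 -0.0009  0.0147]
tcp in seat [-0.0014 -0.0009  0.015 ]
flange n 442 zmed 0.0313 exp 0.033 tilt dz/dx,dz/dy,c [ 0.0028 -0.0004  0.0315]
((0.0006598010659217834, 0.0008055567741394043), (0.08968271315097809, 0.14484217762947083), 0.029599059373140335) x [-0.0441  0.0452] y [-0.0707  0.0717]
face n 1871 [-0.0001  0.0002  0.0006] y [-0.1119  0.1048]
t: 12.47
ee_pos: [0.5398, 0.0294, 0.0986]
tool_rot: [-3.141, -0.526, 2.898]
force: [-0.3, -0.6, -3.6]
finger_gap: 0.148
t: 12.72
ee_pos: [0.5377, 0.0299, 0.0951]
tool_rot: [-3.141, -0.526, 2.898]
force: [-0.8, -1.0, -2.5]
finger_gap: 0.15
```

The skirt has entered about 6 mm with no contact force. I continue down.

```bash
for i in 1 2 3; do python3 -m creep '[[0,0,0,0,0,0.0015,0],[0,0,0,0,0,0.0015,0],[0,0,0,0,0,0,0]]'|grep -E "ee_pos|force|gap"; done
```

```text
ee_pos: [0.5364, 0.0303, 0.0926]
force: [-0.2, 0.5, -3.1]
finger_gap: 0.149
ee_pos: [0.5355, 0.0312, 0.0903]
force: [2.5, 2.4, -2.1]
finger_gap: 0.151
ee_pos: [0.5343, 0.0317, 0.0877]
force: [3.3, 3.4, -0.8]
finger_gap: 0.155
```

Contact has begun with a slight sideways push towards −seat y. I shift 0.5 mm to relieve it and press on.

```bash
python3 -m creep '[[0,0,0,0,0.0005,0.0015,0],[0,0,0,0,0,0.0015,0],[0,0,0,0,0,0,0]]'|grep -E "ee_pos|rot|force|gap"; for i in 1 2 3; do python3 -m creep '[[0,0,0,0,0,0.0015,0],[0,0,0,0,0,0.0015,0],[0,0,0,0,0,0,0]]'|grep -E "ee_pos|rot|force|gap"; done
```

```text
ee_pos: [0.5326, 0.0321, 0.0848]
tool_rot: [-3.141, -0.525, 2.899]
force: [2.7, 3.0, -3.4]
finger_gap: 0.15
ee_pos: [0.5296, 0.0324, 0.0815]
tool_rot: [-3.14, -0.528, 2.898]
force: [-0.5, 3.0, -10.1]
finger_gap: 0.151
ee_pos: [0.529, 0.0328, 0.08]
tool_rot: [-3.141, -0.527, 2.898]
force: [-1.9, 4.6, -1.7]
finger_gap: 0.148
ee_pos: [0.5291, 0.0328, 0.0797]
tool_rot: [3.141, -0.523, 2.898]
force: [1.4, 3.4, 17.2]
finger_gap: 0.145
```

The cover was drawn in (force −10) and has now bottomed at seat z −11.3 mm, exactly the expected home. I press a little more, then check.

```bash
for i in 1 2; do python3 -m creep '[[0,0,0,0,0,0.0015,0],[0,0,0,0,0,0,0],[0,0,0,0,0,0,0]]'|grep -E "ee_pos|rot|force|gap"; done
python3 - <<'E'
from chk import *
chk('s9')
a=cv2.imread("pics/s9.png")[160:280,190:330]; cv2.imwrite("pics/c9.png",cv2.resize(a,None,fx=4,fy=4,interpolation=2))
E
```

```text
ee_pos: [0.5291, 0.0328, 0.0797]
tool_rot: [3.141, -0.522, 2.899]
force: [3.2, 2.4, 26.6]
finger_gap: 0.148
ee_pos: [0.5292, 0.0328, 0.0795]
tool_rot: [3.14, -0.52, 2.899]
force: [4.9, 0.9, 35.9]
finger_gap: 0.149
t 14.97 pos [0.5292 0.0328 0.0795] rot [ 3.1402 -0.5201  2.8987] F [ 4.9  0.9 35.9] gap 0.149
 shift(tool now) [ 0.0012 -0.0017 -0.0114]  turn [ 0.0015  0.0035 -0.0002]  shift after turn [ 0.0012 -0.0017 -0.0114]
tcp in seat [-0.0012 -0.0017 -0.0114]
flange n 1017 zmed 0.0033 exp 0.0066 tilt dz/dx,dz/dy,c [0.0011 0.0021 0.0038]
((-0.0003003031015396118, -2.8021633625030518e-05), (0.17978176474571228, 0.13922695815563202), 89.90193939208984) x [-0.0697  0.069 ] y [-0.0895  0.0866]
face n 1851 [0.0005 0.0006 0.0006] y [-0.1119  0.1044]
```

View pics/c9.png

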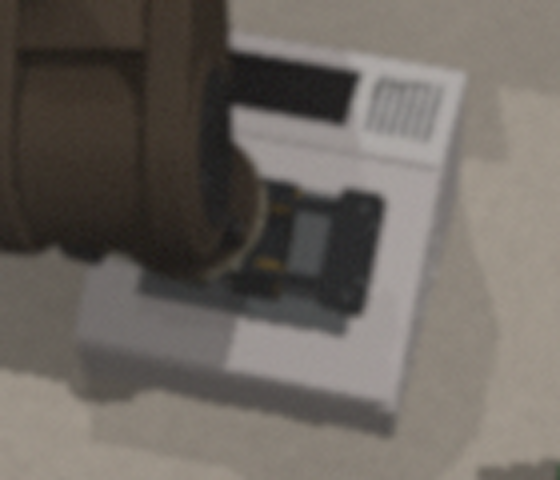

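The flange lies flush on the face, its front edge running from crop (140,290) to (345,330). I ease off, open the fingers, withdraw clear, and check.

```bash
python3 -m creep '[[0,0,0,0,0,-0.004,0.5],[0,0,0,0,0,0,0.5],[0,0,0,0,0,0,0.5],[0,0,0,0,0,0,0.5],[0,0,0,0,0,0,0.5],[0,0,0,0,0,0,0.5],[0,0,0,0,0,0,0.5],[0,0,0,0,0,0,0.5],[0,0,0,0,0,0,0.5],[0,0,0,0,0,0,0.5]]'
python3 -m creep '[[0,0,0,0,0,-0.01,0.5],[0,0,0,0,0,-0.02,0.5],[0,0,0,0,0,-0.03,0.5],[0,0,0,0,0,-0.03,0.5],[0,0,0,0,0,-0.03,0.5],[0,0,0,0.02,0.03,-0.01,0.5],[0,0,0,0.02,0.03,-0.01,0.5],[0,0,0,0.02,0.03,-0.01,0.5],[0,0,0,0.02,0.03,-0.01,0.5],[0,0,0,0.02,0.03,-0.01,0.5],[0,0,0,0.02,0.03,-0.01,0.5],[0,0,0,0,0,0,0.5]]'
cat > fin.py <<'E'
from seat import *
import sys
tag=sys.argv[1]
for n,box in(("scene",(180,330,150,280)),("top",(225,345,160,275))):
    p,d=snap(n,n+tag); v,u=np.mgrid[box[2]:box[3],box[0]:box[1]]; m=d[v,u]>0
    q=(pts(n,np.c_[u[m],v[m]],d[v,u][m])-O)@S; c=p[v,u][m].astype(int)
    i=(abs(q[:,2])<.012)&(abs(q[:,0])<.08)&(abs(q[:,1])<.12)
    fl=i&(abs(q[:,0])<.040)&(abs(q[:,1])<.066)&(abs(q[:,1])>.02); fa=i&((abs(q[:,0])>.052)|(abs(q[:,1])>.08))
    fit=lambda Q:np.linalg.lstsq(np.c_[Q[:,:2],np.ones(len(Q))],Q[:,2],rcond=None)[0]
    A,B=fit(q[fl]),fit(q[fa]); D=A-B
    print(n,fl.sum(),fa.sum(),"flange-face plane",D.round(4),"corner tops mm",[round(1000*float(D@[x,y,1]),1) for x in(-.042,.042) for y in(-.069,.069)])
    g=i&(c.max(1)<115)&(abs(q[:,0])<.06)&(abs(q[:,1])<.085); print(" dark rect",g.sum(),cv2.minAreaRect(q[g][:,:2].astype(np.float32)))
a=cv2.imread(f"pics/scene{tag}.png")[120:300,60:420]; cv2.imwrite(f"pics/c{tag}.png",cv2.resize(a,None,fx=2.2,fy=2.2,interpolation=2))
E
python3 fin.py A
```

```text
t: 15.85
ee_pos: [0.5284, 0.0328, 0.078]
tool_rot: [-3.141, -0.526, 2.898]
force: [0.3, -1.1, 0.9]
finger_gap: 0.497
t: 16.85
ee_pos: [0.5575, 0.2192, 0.2986]
tool_rot: [3.133, -0.523, 2.912]
force: [0.1, 0.9, 0.8]
finger_gap: 0.499
scene 1023 2583 flange-face plane [ 0.0014 -0.001   0.005 ] corner tops mm [5.1, 4.9, 5.2, 5.0]
 dark rect 1744 ((-0.005311224609613419, 0.001695193350315094), (0.1030183956027031, 0.1498238891363144), 0.7399019002914429)
top 357 736 flange-face plane [0.0071 0.0025 0.0048] corner tops mm [4.3, 4.7, 4.9, 5.3]
 dark rect 581 ((-0.003943141549825668, 0.033579565584659576), (0.1020156592130661, 0.07716578245162964), 4.6475677490234375)
```

View pics/cA.png

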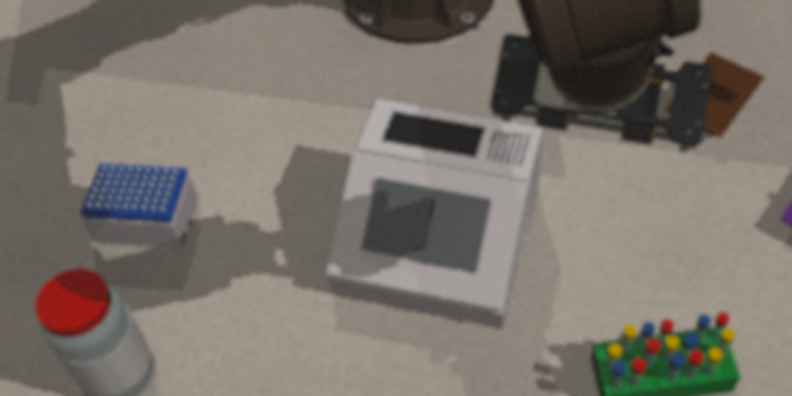

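The cover lies flush in the face (crop 427,225), its flange tops 4.9–5.2 mm above the face at all four corners for a 5 mm flange. The bystanders stand as before and the gripper is clear, so I hand in.

```bash
python3 -m creep '[[0,0,0,0,0,0,0.5],[0,0,0,0,0,0,0.5],[0,0,0,0,0,0,0.5],[0,0,0,0,0,0,0.5]]'; python3 -c "
from plant import bot
print(bot.job_done())"
```

```text
t: 17.28
ee_pos: [0.5589, 0.2097, 0.2935]
tool_rot: [-3.14, -0.526, 2.896]
force: [0.2, -0.3, 0.3]
finger_gap: 0.499
the job is handed in; nothing more can be done
None
```

The cover is back in the analyser's opening. I pressed it home to about 36 N and felt it draw in, then released it and withdrew the gripper. I handed in at about 17.3 s, and no verdict was reported.

- **First grasp missed:** the real fingertips sit about 22 mm behind the reported tool point, so the fingers closed above the rib. I confirmed this by touching the rib top and corrected for it. That touch reached about 70 N at the wrist and left the cover where it was.
- **Flatness:** the scene camera put the flange top 4.9–5.2 mm above the face at all four corners, against a 5 mm flange. The top camera gave 4.3–5.3 mm. Both agree with a flange sitting flat.
- **Centring:** just before insertion the cover was within about 1 mm of the seat centre and 0.01 rad in angle. After release, my colour-based outline check was spoiled by shadows: the scene view gave 103 × 150 mm for a 90 × 144 mm flange, and the top view saw only part of it. Final centring therefore rests on the pre-insertion reading and the skirt's ±2.5 mm play in the opening.
- **Surroundings:** in the last picture the tip box, canister and tube rack are standing and look unmoved by eye. The last force reading was about zero, with the gripper well clear.

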